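# Put the skewers away and lock the box

## Task

Put the clean skewers away for the night: slide the cover of the steel box fully open, pull every skewer out of the wooden holder and lay it down in the box's compartment, wholly inside and below the rim. Then slide the cover fully shut and after that swing the locking bar across behind the cover's ridge until it hits its stop. Leave the holder standing and do not shift the crockery, the teapot or the other things around.

Things in the scene. Friction and masses are not known exactly. Their poses are not given: they have to be found in the camera images.
- box: steel box fixed to the table. Origin: on the table under the compartment's centre; x away from the robot (yaw within 0.15 rad), y left, z up. Compartment inside: 150 mm along x, 240 mm along y, floor at z = 5 mm, 5 mm walls up to z = 45 mm. Behind it (x 80 to 240 mm) a solid deck 45 mm high where the open cover parks. A 26 mm square pivot post, 56 mm high, stands at x = -35, y = 144 mm
- cover (a joint): flat black plastic cover, 158 x 248 x 6 mm, sliding along the box's x just above the rim (underside at z = 47 mm, top at z = 53 mm of the box). 0 = fully shut over the compartment, 0.15 m = fully open (parked over the deck, away from the robot). It stays where it is left; about 2 N moves it; things that stick up out of the compartment block it
- cover_ridge (a point): middle of the top edge of the cover's grip ridge, an upright rib 14 mm thick (box x), 90 mm long (box y), standing 28 mm above the cover's top. It moves with the cover; at joint value 0 it lies at x = -62, y = 0, z = 81 mm of the box
- bar (a joint): steel locking bar, 14 mm wide, 12 mm thick and 142 mm long from its pivot, turning about a vertical pivot on the post at the left of the box. 0 = folded back, pointing along the box's +x; it swings over the cover to 1.571 rad = its stop, pointing along the box's -y, behind the shut cover's ridge. Underside at z = 58 mm, top at z = 70 mm of the box. Stays where it is left; about 0.06 Nm turns it
- bar_pivot (a point): on the bar's pivot axis, at the bar's top face (x = -35, y = 144, z = 70 mm of the box)
- bar_end (a point): on the bar's centre line 134 mm from the pivot, at the height of the bar's top face; an upright round stud, 14 mm across, stands here from the bar's underside to 10 mm above its top face
- holder: loose dark wooden block holder, 1.1 to 1.7 kg: base plate 100 (x) x 250 (y) x 8 mm, block 50 x 232 mm up to z = 95 mm, with five square upright 14 mm slots in a row along y, at y = -92, -46, 0, 46, 92 mm; slot floor at z = 8 mm. Origin: centre of the underside; x away from the robot (yaw within 0.2 rad), y left. Each skewer starts in one slot, some slots are empty
- skewer1: skewer, 195 mm long, about 50 g: a steel rod 6 mm across and 115 mm long, then a square wooden handle 16 x 16 x 80 mm. Origin at the rod's tip; +z runs along the skewer to the handle's end; x and y are square to the handle's faces. At the start it stands tip down, leaning a little, in a slot, handle on top. May be absent
- skewer1_end (a point): middle of the end face of that skewer's handle (195 mm from the tip)
- skewer2: skewer, 195 mm long, about 50 g: a steel rod 6 mm across and 115 mm long, then a square wooden handle 16 x 16 x 80 mm. Origin at the rod's tip; +z runs along the skewer to the handle's end; x and y are square to the handle's faces. At the start it stands tip down, leaning a little, in a slot, handle on top. May be absent
- skewer2_end (a point): middle of the end face of that skewer's handle (195 mm from the tip)
- skewer3: skewer, 195 mm long, about 50 g: a steel rod 6 mm across and 115 mm long, then a square wooden handle 16 x 16 x 80 mm. Origin at the rod's tip; +z runs along the skewer to the handle's end; x and y are square to the handle's faces. At the start it stands tip down, leaning a little, in a slot, handle on top. May be absent
- skewer3_end (a point): middle of the end face of that skewer's handle (195 mm from the tip)
- skewer4: skewer, 195 mm long, about 50 g: a steel rod 6 mm across and 115 mm long, then a square wooden handle 16 x 16 x 80 mm. Origin at the rod's tip; +z runs along the skewer to the handle's end; x and y are square to the handle's faces. At the start it stands tip down, leaning a little, in a slot, handle on top. May be absent
- skewer4_end (a point): middle of the end face of that skewer's handle (195 mm from the tip)
- skewer5: skewer, 195 mm long, about 50 g: a steel rod 6 mm across and 115 mm long, then a square wooden handle 16 x 16 x 80 mm. Origin at the rod's tip; +z runs along the skewer to the handle's end; x and y are square to the handle's faces. At the start it stands tip down, leaning a little, in a slot, handle on top. May be absent
- skewer5_end (a point): middle of the end face of that skewer's handle (195 mm from the tip)
- bowl: white china bowl, a bystander: leave it where it is. Origin at its underside centre
- mug: white mug, a bystander: leave it where it is. Origin at its underside centre
- jar: glass jar, a bystander: leave it where it is. Origin at its underside centre
- plates: stack of small white plates, a bystander: leave it where it is. Origin at its underside centre
- teapot: steel teapot, a bystander: leave it where it is. Origin at its underside centre
- spoon: steel spoon, a bystander: leave it where it is. Origin at its underside
- carafe: glass carafe, a bystander: leave it where it is. Origin at its underside centre
Mind the look-alikes: they are no part of the job. What is shaped like the skewer3 but black is not meant. What is shaped like the skewer5 but red is not meant.

How it is judged:
By the outcome, as a careful person would: the job done as asked, in the order asked, and still so for the second after the job is handed in, with the robot touching nothing.
Of skewer1, skewer2, skewer3, skewer4, skewer5 only 3 to 5 are there at a start; the rules pass over those that are not, and their reading is None.
At some moment in a run one of holder may be knocked a few centimetres aside while the robot is not near it.
Once in a run the grip may slacken for a moment while it holds something.
It also fails if it takes over 210 s, if anything falls off the work surface, if the arm or the gripper's body presses on something with over 40 N, if the wrist force passes 120 N, or if a joint passes its speed limit or range.

## Robot

A 7-joint arm with a two-finger parallel gripper is mounted at the origin on the work surface. World frame = base frame: x ahead of the robot, y to its left, z up, the work surface at z = 0. Lengths are in m, angles in rad, forces in N, time in s.
With the tool pointing down it reaches from about 0.4 to 0.85 m from the base axis. Payload 10.4 kg.
Tool frame: the origin (TCP) lies between the finger pads; the fingertips stand 19 mm ahead of it and the grasp point (between the pads) is the TCP; z points along the fingers, y is the line along which they close (so a half turn about z gives the same grasp; the last joint's range is limited). The gripper opens to 87 mm and grips with 3 to 60 N. Pads are 19 mm wide; open, the fingers measure 117 mm over their backs; the gripper's body (75 mm by 190 mm) begins 51 mm behind the grasp point.
Start: joints at [-1.282, 0.332, -0.065, 1.46, 0.022, 1.35, -0.088], TCP at [0.192, 0.595, 0.214] pointing down, gripper open.
Joint ranges: [-2.6, 2.6], [-0.5, 2.12], [-1.47, 1.34], [0.16, 2.42], [-1.27, 4.41], [0.06, 2.06], [-2.6, 2.6]. Speed limits (rad/s): [2.22, 2.22, 2.79, 2.79, 3.14, 3.14, 3.14].

## Interface

Orientations are given as a unit quaternion [x, y, z, w].
In Python, from station import arm, eoat, solver, get_state, vision, close_job gives the robot as it stands. Calls block until the motion is done:
- arm.reach(position, orientation): joint-space move of the TCP to a pose.
- arm.servo_line(position, vel=0.15, orientation=None): straight line of the TCP; orientation=None keeps the orientation; vel is the mean speed in m/s.
- arm.movej(angles): joint-space move.
- eoat.move_gripper(opening, f_grip=None): finger opening in m; f_grip is the grip in N (None keeps the last); returns when the fingers have stopped.
- arm.hold(seconds).
- solver.ik(position, orientation): joint angles nearest the present ones, or None.
- get_state(): the state.
- vision.capture(name): name is "scene" or "top" or "wrist"; returns the picture (384x512x3 uint8, red, green, blue); there is no depth.
- vision.calibration(name): a dict with "mtx" (3x3 intrinsics, pixels), "xyz" and "attitude" of the camera in the world. Camera axes: x right, y up, looking along -z (the intrinsics and any distortion apply to the point x, -y, -z); pixel columns grow to the right and rows downward; lengths in m; the calibration is good to about 2 mm. A picture is of the moment at which its call begins: read the wrist's pose just before it. calibration takes no time and is no camera call; for the wrist camera it gives the pose at the moment of the call.
A pose or a line that the arm cannot do raises arm.PlanningError and nothing moves.
- close_job(): hands the job in; it is judged then, once.
The state is a dict: "clock": time; "joints": joint angles; "joint_velocities": joint speeds; "effort": joint torques, N m; "ee_pos": TCP position; "eef_rot": TCP orientation; "force": force on the tool from outside, world axes, zero at the start; "moment": the same for the moment, N m; "width": finger opening in m; "grasp_force": force on a finger pad.
Only numpy, scipy, OpenCV 4.12 (cv2) and the standard library are available. Lean on these libraries where they do the work, as an engineer would, in place of code of your own. Each camera call takes 0.05 s, during which the arm holds its last target. There are 200 camera calls.

## Working session

There is one attempt and no reset: what is moved stays moved. The work goes in short steps, each a Python script; the robot and the scene stay as the last script left them, time stands still between calls to the robot, and variables do not carry over. Pictures are saved under pics/ and viewed, at most 14 in all, crops included, and the job is handed in when it is done.

```bash
ls; mkdir -p pics
python3 - <<'E'
from station import *
import cv2,numpy as np
for n in("scene","top"):
    cv2.imwrite(f"pics/{n}0.png",cv2.cvtColor(vision.capture(n),cv2.COLOR_RGB2BGR))
    c=vision.calibration(n);print(n,c)
print(vision.calibration("wrist"));print(get_state())
E
```

```text
pics
scene {'mtx': array([[348.16637161,   0.        , 250.95432638],
       [  0.        , 348.16637161, 192.64272725],
       [  0.        ,   0.        ,   1.        ]]), 'xyz': array([1.4304798 , 0.22769169, 0.71219115]), 'attitude': array([0.29601831, 0.39850252, 0.68223406, 0.53677331])}
top {'mtx': array([[487.14291745,   0.        , 251.08574978],
       [  0.        , 487.14291745, 185.21471534],
       [  0.        ,   0.        ,   1.        ]]), 'xyz': array([ 0.20704044, -0.00628977,  1.99456016]), 'attitude': array([-0.06301132,  0.06455581,  0.70910402, -0.69930938])}
{'mtx': array([[271.11286526,   0.        , 251.20274839],
       [  0.        , 271.11286526, 190.77189414],
       [  0.        ,   0.        ,   1.        ]]), 'xyz': array([0.12147502, 0.61764053, 0.38327319]), 'attitude': array([-0.11155995, -0.07996984,  0.58338888,  0.80051022])}
{'clock': 0.1, 'joints': array([-1.2816184 ,  0.33281123, -0.06467992,  1.46081969,  0.02158045,
        1.34990296, -0.08848392]), 'joint_velocities': array([-0.00037399, -0.00068755, -0.0006659 , -0.00216327, -0.00154819,
        0.00025739, -0.00031902]), 'effort': array([ 9.06011155e-04, -6.24545360e+01,  2.42499949e-02, -3.90716815e+01,
       -6.14117878e-02,  3.65326053e-02,  7.01124850e-05]), 'ee_pos': array([0.19162275, 0.59454073, 0.21374983]), 'eef_rot': array([ 1.55252765e-01,  9.87874582e-01, -6.18830102e-04, -7.57238238e-05]), 'force': array([0.5630433 , 0.05206009, 0.26397235]), 'moment': array([ 0.02475042, -0.01693422, -0.0201278 ]), 'grasp_force': 0.0, 'width': 0.08677629657143739}
```

View pics/scene0.png

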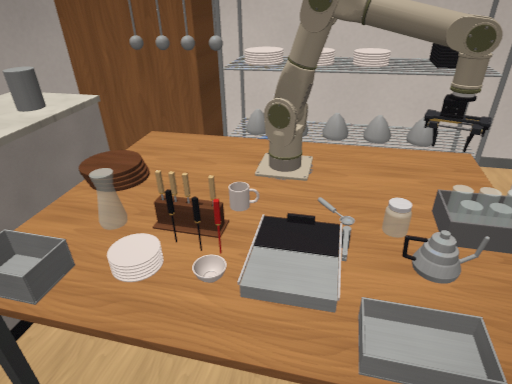

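View pics/top0.png

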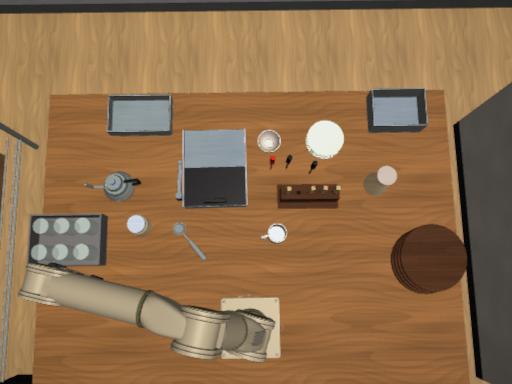

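The pictures show four wooden-handled skewers in the holder: scene pixels (159,183), (172,186), (186,186), (212,188). The look-alikes are two black-handled rods at (170,203) and (196,210) and a red one at (218,212), all standing in front of the holder, so they are not meant. The box has its black cover shut, with the ridge at (301,219), and the bar folded back at (347,237). The grey trays at (20,262), (425,340) and (490,220) are not the box. Next is one close crop, plus rough positions.

```bash
cat > h.py <<'E'
from station import *
import cv2,numpy as np
from scipy.spatial.transform import Rotation as R
def ray(c,u,v):
    k=c["mtx"];d=np.array([(u-k[0,2])/k[0,0],-(v-k[1,2])/k[1,1],-1.])
    return np.array(c["xyz"]),R.from_quat(c["attitude"]).apply(d)
def pl(c,u,v,z):
    o,d=ray(c,u,v);return o+d*(z-o[2])/d[2]
def proj(c,p):
    q=R.from_quat(c["attitude"]).inv().apply(np.asarray(p)-c["xyz"]);k=c["mtx"]
    return np.array([k[0,2]+k[0,0]*q[0]/-q[2],k[1,2]+k[1,1]*q[1]/q[2]])
def two(c1,p1,c2,p2):
    o1,d1=ray(c1,*p1);o2,d2=ray(c2,*p2)
    s=np.linalg.lstsq(np.c_[d1,-d2],o2-o1,rcond=None)[0]
    a,b=o1+s[0]*d1,o2+s[1]*d2;return (a+b)/2,np.linalg.norm(a-b)
def save(n,im):cv2.imwrite(f"pics/{n}.png",cv2.cvtColor(im,cv2.COLOR_RGB2BGR))
def Q(yaw,tilt=0):  # tool down, tool y (closing line) at angle yaw from world y
    return (R.from_euler('z',yaw)*R.from_quat([0,1,0,0])).as_quat()
E
python3 - <<'E'
from h import *
t=vision.calibration("top");im=cv2.cvtColor(cv2.imread("pics/top0.png"),cv2.COLOR_BGR2RGB)
sc=cv2.cvtColor(cv2.imread("pics/scene0.png"),cv2.COLOR_BGR2RGB)
a=cv2.resize(im[120:220,160:360],None,fx=4,fy=4,interpolation=2)
b=cv2.resize(sc[165:265,140:340],None,fx=4,fy=4,interpolation=2)
save("crop1",cv2.resize(np.vstack([a,b]),(600,600)) if 0 else np.vstack([a,b])[:, :][::1][:800] if 0 else cv2.resize(np.vstack([a,b]),(600,600)))
for n,u,v,z in[("cover near L",185,206,.053),("near R",246,206,.053),("cov far L",184,167,.053),("far R",246,167,.053),("deck far L",183,130,.045),("deck far R",245,130,.045),
 ("s a",290,189,.2),("b",313,188,.2),("c",325,188,.2),("d",338,188,.2),("hold L",279,200,.095),("hold R",337,201,.095),("hold bL",278,208,.008),("hold bR",338,208,.008),
 ("red",272,158,.19),("bl",289,158,.19),("bl2",314,164,.19),("bowl",269,141,.03),("plates",325,140,.04),("mug",277,233,.06),("carafe",387,176,.15),("jar",137,225,.07),("teapot",120,185,.05),("spoon",179,229,.02),("tray",140,115,.04)]:
    print(n,pl(t,u,v,z).round(3))
c=vision.calibration("wrist");g=get_state()
print(R.from_quat(g["eef_rot"]).inv().apply(c["xyz"]-g["ee_pos"]),(R.from_quat(g["eef_rot"]).inv()*R.from_quat(c["attitude"])).as_matrix().round(3))
E
```

```text
cover near L [0.48  0.254 0.053]
near R [0.477 0.009 0.053]
cov far L [0.641 0.26  0.053]
far R [0.637 0.007 0.053]
deck far L [0.8   0.266 0.045]
deck far R [0.797 0.009 0.045]
s a [ 0.518 -0.158  0.2  ]
b [ 0.521 -0.244  0.2  ]
c [ 0.52  -0.289  0.2  ]
d [ 0.52  -0.338  0.2  ]
hold L [ 0.493 -0.122  0.095]
hold R [ 0.486 -0.351  0.095]
hold bL [ 0.473 -0.122  0.008]
hold bR [ 0.47  -0.369  0.008]
red [ 0.641 -0.094  0.19 ]
bl [ 0.64  -0.158  0.19 ]
bl2 [ 0.615 -0.253  0.19 ]
bowl [ 0.752 -0.09   0.03 ]
plates [ 0.75  -0.322  0.04 ]
mug [ 0.366 -0.113  0.06 ]
carafe [ 0.573 -0.538  0.15 ]
jar [0.405 0.441 0.07 ]
teapot [0.57  0.519 0.05 ]
spoon [0.391 0.282 0.02 ]
tray [0.869 0.448 0.04 ]
[ 0.07384457  0.00025782 -0.16952696] [[ 0.     0.962  0.272]
 [ 1.    -0.     0.001]
 [ 0.001  0.272 -0.962]]
```

View pics/crop1.png

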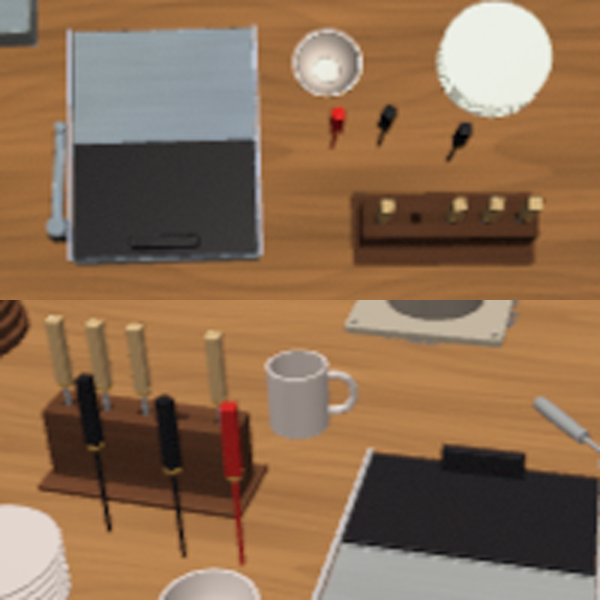

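```bash
cat >> h.py <<'E'
def QM(x,z):
    x=np.array(x,float);z=np.array(z,float);return R.from_matrix(np.c_[x,np.cross(z,x),z]).as_quat()
E
python3 - <<'E'
from h import *
def t(n,p,q):
    s=solver.ik(p,q);print(n,None if s is None else s.round(2))
for s in(1,-1):
    t(f"ridge yaw{90*s}",[.497,.132,.2],Q(s*np.pi/2))
    for x in(.5,.62): t(f"place {x} {90*s}",[x,.132-s*.05,.036],Q(s*np.pi/2))
for y in(-.158,-.338):
  for f in(90,70,50,30):
    a=np.radians(f);z=[np.sin(a),0,-np.cos(a)];x=np.array([np.cos(a),0,np.sin(a)])
    for s in(1,-1):
      for h in(.155,.27): t(f"pick y{y} tilt{f} cam{'up' if s>0 else 'dn'} z{h}",[.52,y,h],QM(s*x,z))
E
```

```text
ridge yaw90 [ 0.8   0.38 -1.36  1.72  0.38  1.35  2.5 ]
place 0.5 90 [ 0.77  0.59 -1.24  1.91  0.64  1.1   2.41]
place 0.62 90 [ 0.64  0.89 -1.25  1.6   0.87  1.31  2.39]
ridge yaw-90 [-0.77  0.09  0.45  1.79 -0.04  1.27 -0.31]
place 0.5 -90 [-0.78  0.32  0.4   1.92 -0.15  0.93 -0.31]
place 0.62 -90 [-0.7   0.56  0.46  1.61 -0.28  1.04 -0.16]
pick y-0.158 tilt90 camup z0.155 None
pick y-0.158 tilt90 camup z0.27 None
pick y-0.158 tilt90 camdn z0.155 None
pick y-0.158 tilt90 camdn z0.27 None
pick y-0.158 tilt70 camup z0.155 None
pick y-0.158 tilt70 camup z0.27 None
pick y-0.158 tilt70 camdn z0.155 None
pick y-0.158 tilt70 camdn z0.27 None
pick y-0.158 tilt50 camup z0.155 None
pick y-0.158 tilt50 camup z0.27 [-0.04 -0.47  0.36  2.34 -0.26  0.43 -1.03]
pick y-0.158 tilt50 camdn z0.155 None
pick y-0.158 tilt50 camdn z0.27 [ 0.03 -0.45  0.31  2.33 -0.35  0.43  2.19]
pick y-0.158 tilt30 camup z0.155 [-0.53 -0.26  0.77  2.23  0.08  0.59 -1.36]
pick y-0.158 tilt30 camup z0.27 [-0.55 -0.41  0.69  2.07  0.23  0.88 -1.51]
pick y-0.158 tilt30 camdn z0.155 [-0.72 -0.35  0.92  2.24  0.27  0.61  1.6
[... 439 characters left out ...]
19  1.43  0.83]
pick y-0.338 tilt70 camup z0.27 None
pick y-0.338 tilt70 camdn z0.155 [-0.08  0.6   1.17  2.35  4.19  1.43 -2.31]
pick y-0.338 tilt70 camdn z0.27 None
pick y-0.338 tilt50 camup z0.155 [ 1.28  0.12 -0.46  2.16 -1.24  0.59  0.26]
pick y-0.338 tilt50 camup z0.27 [ 0.13 -0.14  0.67  2.1  -0.88  0.69 -0.18]
pick y-0.338 tilt50 camdn z0.155 None
pick y-0.338 tilt50 camdn z0.27 None
pick y-0.338 tilt30 camup z0.155 [-0.2   0.13  0.95  2.01 -0.68  0.76 -0.41]
pick y-0.338 tilt30 camup z0.27 [-0.88 -0.48  1.28  1.87  0.28  0.95 -1.2 ]
pick y-0.338 tilt30 camdn z0.155 [ 1.31  0.16 -0.66  1.94 -0.35  0.69  2.47]
pick y-0.338 tilt30 camdn z0.27 [-0.45 -0.09  1.11  1.86 -0.3   0.92  2.38]
```

```bash
cat >> h.py <<'E'
def QT(az,f,up=True):
    """tool pointing down tilted by f (deg) toward azimuth az (deg); tool x = in-plane, up side if up"""
    a,f=np.radians(az),np.radians(f);h=np.array([np.cos(a),np.sin(a),0]);k=np.array([0,0,1.])
    z=np.sin(f)*h-np.cos(f)*k;x=np.cos(f)*h+np.sin(f)*k
    return QM(x if up else -x,z)
E
python3 - <<'E'
from h import *
for up in(True,False):
  print("PICK up",up)
  for y in(-.158,-.25,-.338):
   for az in range(0,360,30):
    print(y,az,[f for f in(90,80,70,60,50,40,30) if all(solver.ik([.52,y,h],QT(az,f,up)) is not None for h in(.155,.26))])
  print("PLACE")
  for az in(90,-90):
   for x in(.5,.56,.62):
    for s in(50,):
     y=.132-s*np.sin(np.radians(az))/1000
     print(az,x,[f for f in(60,50,40,30,20,10,0) if solver.ik([x,y,.04],QT(az,f,up)) is not None])
E
```

```text
PICK up True
-0.158 0 [40, 30]
-0.158 30 [90, 80, 70, 60, 50, 40, 30]
-0.158 60 [90, 80, 70, 60, 50, 40, 30]
-0.158 90 [90, 80, 70, 60, 50, 40, 30]
-0.158 120 [50, 40, 30]
-0.158 150 [30]
-0.158 180 [30]
-0.158 210 [50, 40, 30]
-0.158 240 [90, 80, 70, 60, 50, 40, 30]
-0.158 270 [90, 80, 70, 60, 50, 40]
-0.158 300 [90, 80, 70]
-0.158 330 [40, 30]
-0.25 0 [50, 40, 30]
-0.25 30 [90, 80, 70, 60, 50, 40, 30]
-0.25 60 [90, 80, 70, 60, 50, 40, 30]
-0.25 90 [90, 80, 70, 60, 50, 40, 30]
-0.25 120 [40, 30]
-0.25 150 [30]
-0.25 180 [30]
-0.25 210 [60, 50, 40, 30]
-0.25 240 [90, 80, 70, 60, 50, 40, 30]
-0.25 270 [90, 80, 70, 60, 50]
-0.25 300 [90, 80, 70]
-0.25 330 [40, 30]
-0.338 0 [90, 80, 60, 50, 40, 30]
-0.338 30 [90, 80, 70, 60, 50, 40, 30]
-0.338 60 [90, 80, 70, 60, 50, 40, 30]
-0.338 90 [60, 50, 40, 30]
-0.338 120 [30]
-0.338 150 []
-0.338 180 [30]
-0.338 210 [60, 50, 40, 30]
-0.338 240 [90, 80, 70, 60, 50, 40, 30]
-0.338 270 [90, 80, 70, 60]
-0.338 300 [90, 80, 70, 30]
-0.338 330 [40, 30]
PLACE
90 0.5 [60, 50, 40, 30, 20, 10, 0]
90 0.56 [60, 50, 40, 30, 20, 10, 0]
90 0.62 [60, 50, 40, 30
[... 662 characters left out ...]

-0.25 240 [90, 80, 70, 60, 50, 40, 30]
-0.25 270 [90, 80, 70, 60, 50, 40, 30]
-0.25 300 [90, 80, 70, 60, 50, 40, 30]
-0.25 330 [40, 30]
-0.338 0 [90, 80, 40, 30]
-0.338 30 [90, 80, 70]
-0.338 60 [90, 80, 70, 60, 50, 40, 30]
-0.338 90 [50, 40, 30]
-0.338 120 [30]
-0.338 150 []
-0.338 180 [30]
-0.338 210 [90, 80, 70, 60, 50, 40, 30]
-0.338 240 [90, 80, 70, 60, 50, 40, 30]
-0.338 270 [90, 80, 70, 60, 50, 40, 30]
-0.338 300 [90, 80, 70, 60, 50, 40, 30]
-0.338 330 [50, 40, 30]
PLACE
90 0.5 [60, 50, 40, 30, 20, 10, 0]
90 0.56 [60, 50, 40, 30, 20, 10, 0]
90 0.62 [60, 50, 40, 30, 20, 10, 0]
-90 0.5 [60, 50, 40, 30, 20, 10, 0]
-90 0.56 [60, 50, 40, 30, 20, 10, 0]
-90 0.62 [60, 50, 40, 30, 20, 10, 0]
```

Run:
```python
from h import *
arm.reach([.50,.132,.25],Q(-np.pi/2))
save("w1",vision.capture("wrist"));print(vision.calibration("wrist"),get_state()["clock"])
np.save("w1c.npy",vision.calibration("wrist"),allow_pickle=True)
```

```text
{'mtx': array([[271.11286526,   0.        , 251.20274839],
       [  0.        , 271.11286526, 190.77189414],
       [  0.        ,   0.        ,   1.        ]]), 'xyz': array([0.50021774, 0.20785347, 0.4193372 ]), 'attitude': array([-1.37689601e-01,  6.02275699e-05,  1.42605963e-03,  9.90474400e-01])} 2.1583
```

View pics/w1.png

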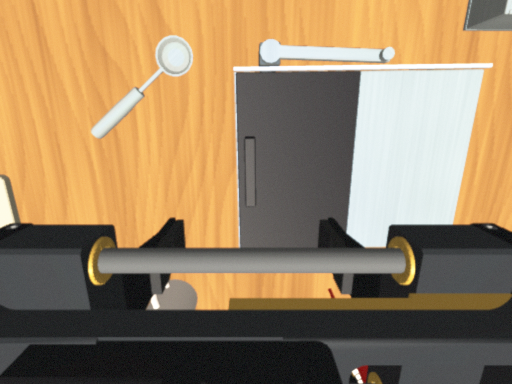

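The wrist picture shows the ridge's top at (250,172), running from (250,138) to (250,206), the bar pivot at (269,50), the stud at (388,54), and the left rim from (236,68) to (490,66).

Run:
```python
from h import *
c=np.load("w1c.npy",allow_pickle=True).item()
P=lambda u,v,z:pl(c,u,v,z).round(4)
print("ridge",P(250.5,138,.081),P(250.5,206,.081),"piv",P(269,50,.07),"stud",P(388,54,.08),"rim",P(236,68,.045),P(490,65,.045),"cov",P(237,72,.053),P(358,72,.053),P(241,247,.053),P(348,247,.053))
```

```text
ridge [0.4993 0.1794 0.081 ] [0.4994 0.0911 0.081 ] piv [0.5206 0.2797 0.07  ] stud [0.6555 0.2739 0.08  ] rim [0.4805 0.264  0.045 ] [0.8026 0.2684 0.045 ] cov [0.4821 0.2582 0.053 ] [0.6333 0.2586 0.053 ] [0.4853 0.0167 0.053 ] [0.645  0.0172 0.053 ]
```

```bash
cat >> h.py <<'E'
def st(m=""):
    g=get_state();print(m,"t%.1f"%g["clock"],g["ee_pos"].round(4),"F",g["force"].round(1),"w%.4f"%g["width"],"g%.1f"%g["grasp_force"]);return g
E
python3 - <<'E'
from h import *
eoat.move_gripper(.05,15)
arm.servo_line([.499,.135,.079],.12);st("down")
eoat.move_gripper(.0,15);p=st("grip")["ee_pos"]
arm.servo_line([.640,.135,.079],.12);st()
for x in(.646,.650,.653):
    arm.servo_line([x,.135,.079],.05);g=st(x)
    if abs(g["force"][0])>8:break
eoat.move_gripper(.05);arm.servo_line([g["ee_pos"][0],.135,.2],.2);st()
save("sc1",vision.capture("scene"))
E
```

```text
down t4.6 [0.4994 0.1352 0.0796] F [ 0.2 -0.2  0.8] w0.0502 g0.0
grip t5.7 [0.499 0.135 0.079] F [ 0.5 -0.5 -0.4] w0.0003 g0.0
 t7.0 [0.6396 0.1351 0.079 ] F [-0.2  0.2 -0.2] w0.0006 g0.0
0.646 t7.3 [0.6462 0.135  0.0791] F [-0.3 -0.5 -0.4] w0.0004 g0.0
0.65 t7.5 [0.6501 0.1349 0.079 ] F [-0.   0.7 -0.4] w0.0003 g0.0
0.653 t7.8 [0.6531 0.135  0.0789] F [-0.   0.8 -0.4] w0.0005 g0.0
 t9.6 [0.6525 0.135  0.1987] F [-0.4 -0.3 -1.1] w0.0499 g0.0
```

View pics/sc1.png

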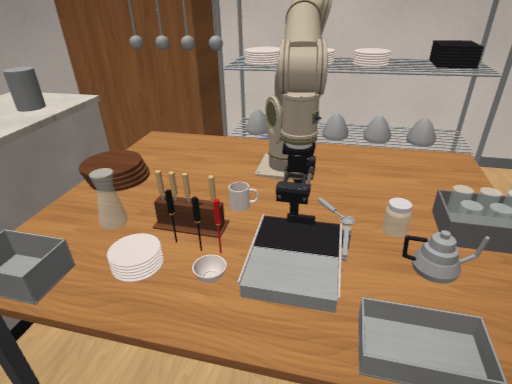

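Run:
```python
from h import *
c=vision.calibration("scene")
for z in(.053,.081):print(z,proj(c,[.499,.135,z]),proj(c,[.499,.18,z]),proj(c,[.499,.09,z]))
t=vision.calibration("top");print(proj(t,[.499,.135,.081]))
```

```text
0.053 [299.47328394 222.10319977] [313.46210367 223.85573949] [285.73397292 220.38191887]
0.081 [299.88191089 214.95080123] [314.05415414 216.66007107] [285.9656359  213.27240293]
[214.03280756 199.9655997 ]
```

Run:
```python
from h import *
c=vision.calibration("scene");g=st()
print("expected tcp px",proj(c,g["ee_pos"]), "at .499:",proj(c,[.499,.135,.2]))
im=vision.capture("wrist");print(vision.calibration("wrist")["xyz"]);save("w2",im)
```

```text
t9.7 [0.6523 0.135  0.1981] F [ 0.4  0.2 -0.2] w0.0499 g0.0
expected tcp px [294.40151286 210.13104545] at .499: [301.74124366 182.40598551]
[0.65332291 0.20957875 0.36752933]
```

View pics/w2.png

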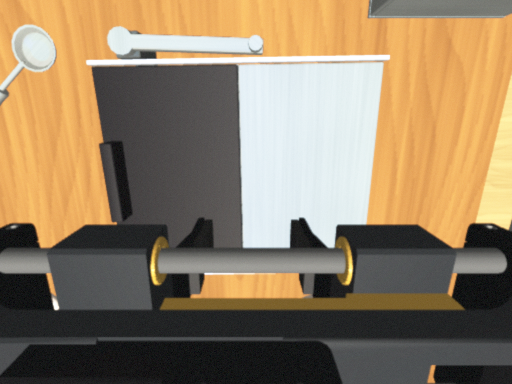

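Run:
```python
from h import *
c1=np.load("w1c.npy",allow_pickle=True).item();c2=vision.calibration("wrist")
im=cv2.imread("pics/w2.png");cv2.imwrite("pics/w2c.png",np.hstack([cv2.resize(im[120:240,80:160],None,fx=5,fy=5),cv2.resize(cv2.imread("pics/w1.png")[120:240,220:300],None,fx=5,fy=5)]))
for a,b in[((250.5,138),(112,143)),((250.5,206),(122,220)),((269,50),(125,41)),((388,54),(257,45)),((236,68),(88,63)),((490,65),(390,57))]:print(two(c1,a,c2,b))
print(proj(c1,[.499,.135,.06]),proj(c2,[.499,.18,.081]),proj(c2,[.499,.09,.081]),proj(c2,[.499,.18,.053]),proj(c2,[.499,.09,.053]))
```

```text
(array([0.49921294, 0.17833041, 0.06656676]), np.float64(0.00037187490674844083))
(array([0.49933265, 0.08755322, 0.06845689]), np.float64(0.0015528076851888087))
(array([0.52146813, 0.2824266 , 0.05498405]), np.float64(0.0006927025389807071))
(array([0.65811245, 0.27453667, 0.0741866 ]), np.float64(0.000928486306414637))
(array([0.48119652, 0.26135912, 0.05791942]), np.float64(0.0013480780220861705))
(array([0.8026635, 0.2685366, 0.0449816]), np.float64(0.0003424202113082241))
[250.28440308 170.06373264] [104.75501834 143.00202633] [116.40330606 222.83075962] [117.50785349 140.46556206] [127.28660099 214.07503328]
```

View pics/w2c.png

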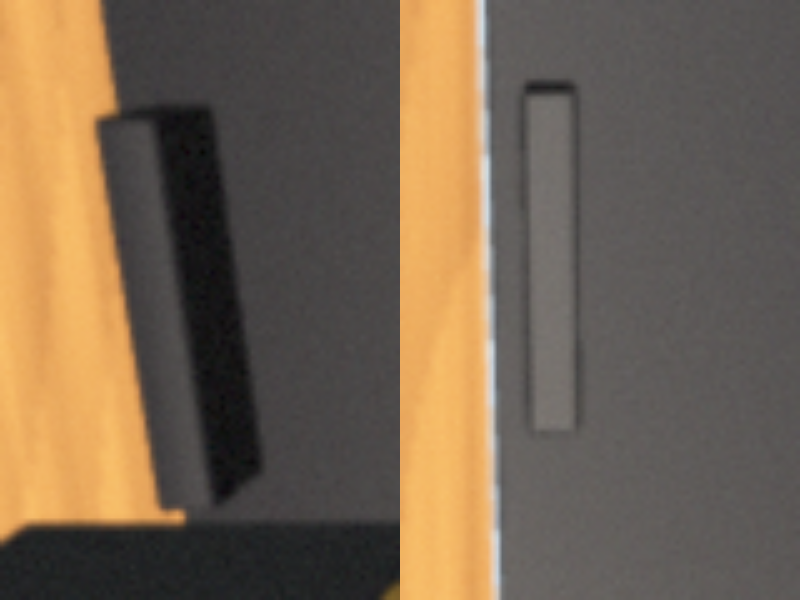

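Run:
```python
from h import *
arm.servo_line([.499,.135,.2],.2);arm.servo_line([.499,.135,.077],.12);st("down")
a=vision.capture("scene")[150:250,240:340]
for w in(.03,.016,.012):
    eoat.move_gripper(w,15);st(w)
b=vision.capture("scene")[150:250,240:340]
save("cmp",cv2.resize(np.hstack([a,b]),None,fx=4,fy=4,interpolation=2))
```

```text
down t11.8 [0.4995 0.1351 0.0777] F [ 0.   0.6 -0.1] w0.0501 g0.0
0.03 t12.5 [0.499 0.135 0.077] F [-0.4 -0.5 -0.2] w0.0302 g0.0
0.016 t13.1 [0.499 0.135 0.077] F [-0.  -0.4  0.4] w0.0162 g0.0
0.012 t13.5 [0.499 0.135 0.077] F [ 0.4  0.2 -0. ] w0.0124 g0.0
```

View pics/cmp.png

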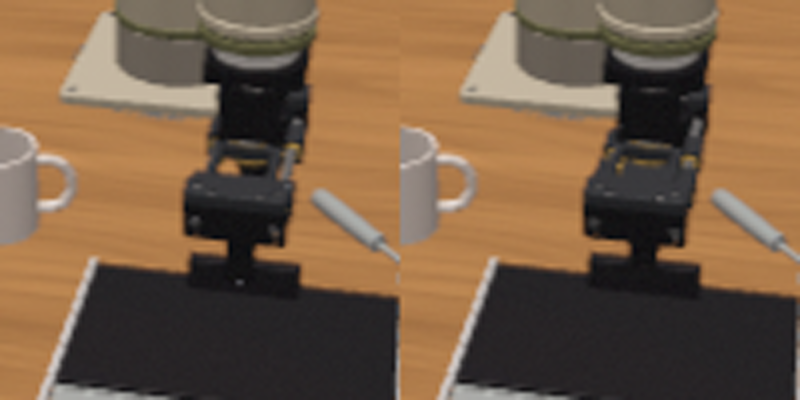

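Run:
```python
from h import *
eoat.move_gripper(.03,15);arm.servo_line([.499,.135,.13],.2);arm.servo_line([.46,.135,.13],.2);eoat.move_gripper(0)
arm.servo_line([.46,.135,.076],.12);st()
for x in np.arange(.465,.53,.005):
    arm.servo_line([x,.135,.076],.03);g=st("%.3f"%x)
    if np.linalg.norm(g["force"])>10:break
b=vision.capture("scene")[190:300,230:350];b=np.clip(b.astype(float)*3,0,255).astype(np.uint8)
save("cmp2",cv2.resize(b,None,fx=5,fy=5,interpolation=2))
```

```text
t16.4 [0.4603 0.135  0.0764] F [-0.2  0.3  0.5] w0.0006 g0.0
0.465 t16.7 [0.4655 0.1351 0.0765] F [0.6 0.  0.4] w0.0006 g0.0
0.470 t17.0 [0.4702 0.1349 0.076 ] F [ 0.  -0.6  0.5] w0.0003 g0.0
0.475 t17.3 [0.4752 0.1349 0.076 ] F [ 0.3  0.1 -0.3] w0.0005 g0.0
0.480 t17.6 [0.4802 0.135  0.076 ] F [ 0.1 -0.3 -1.1] w0.0008 g0.0
0.485 t17.9 [0.4852 0.1349 0.076 ] F [-0.7 -0.1 -0.2] w0.0005 g0.0
0.490 t18.3 [0.4901 0.1349 0.076 ] F [-0.   0.2 -0.2] w0.0005 g0.0
0.495 t18.6 [0.4952 0.1349 0.076 ] F [-0.6 -0.2 -0.8] w0.0004 g0.0
0.500 t18.9 [0.5002 0.135  0.076 ] F [ 0.1  0.6 -0.4] w0.0007 g0.0
0.505 t19.2 [0.5052 0.135  0.076 ] F [-0.6  0.6  0.4] w0.0001 g0.0
0.510 t19.5 [0.5102 0.1349 0.076 ] F [-0.5  0.   0.4] w0.0003 g0.0
0.515 t19.9 [0.5152 0.1349 0.076 ] F [ 0.2 -0.2  0. ] w0.0005 g0.0
0.520 t20.2 [0.5202 0.135  0.076 ] F [ 0.   0.4 -0.6] w0.0005 g0.0
0.525 t20.5 [0.5252 0.1349 0.076 ] F [-0.6  0.3 -0.4] w0.0004 g0.0
```

View pics/cmp2.png

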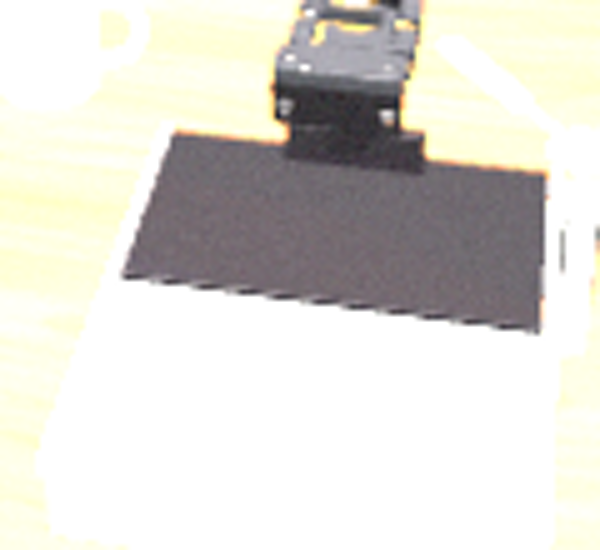

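The fingers pass without touching anything, so the height may be off. I'll probe down gently onto the cover.

Run:
```python
from h import *
arm.servo_line([.56,.135,.078],.1)
for z in np.arange(.076,.040,-.002):
    arm.servo_line([.56,.135,z],.03);g=get_state()
    F=g["force"]
    if np.linalg.norm(F)>3:break
st("probe")
save("w3",vision.capture("wrist"))
```

```text
probe t25.3 [0.5615 0.1351 0.0454] F [ 0.9 -1.   8.5] w0.0006 g4.3
```

View pics/w3.png

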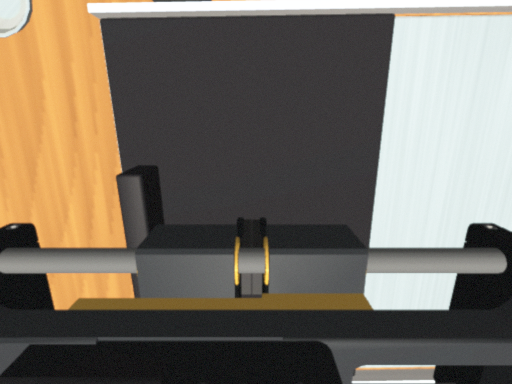

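The probe touched the cover (z = 53 mm) at a reported TCP height of 45.4 mm. The wrist view agrees: the tips are at row 219, where about 205 was expected. So the real fingertips sit about 7.5 mm behind the reported TCP, which puts the tool calibration about 26 mm out along z. I'll add that correction to the helpers and try the ridge again.

```bash
cat >> h.py <<'E'
OFF=.0265  # true grasp point lies this far behind the reported TCP along tool z
def tcp(p,q): return np.asarray(p,float)+OFF*R.from_quat(q).apply([0,0,1])
def go(p,q,v=None):
    "true grasp point to p; v None = joint move"
    q=np.asarray(q)
    if v is None: arm.reach(tcp(p,q),q)
    else: arm.servo_line(tcp(p,q),v,q)
E
python3 - <<'E'
from h import *
q=Q(-np.pi/2)
go([.56,.135,.11],q,.15);go([.499,.135,.13],q,.15);eoat.move_gripper(.05,15)
go([.499,.135,.079],q,.12);eoat.move_gripper(0,15);g=st("grip")
if g["width"]>.008:
    go([.64,.135,.079],q,.12);st()
    for x in(.646,.650,.653,.656):
        go([x,.135,.079],q,.05);g=st(x)
        if abs(g["force"][0])>8:break
    eoat.move_gripper(.05);go([.64,.135,.2],q,.2);go([.56,.135,.25],q);st()
    save("w4",vision.capture("wrist"));np.save("w4c.npy",vision.calibration("wrist"),allow_pickle=True)
E
```

```text
grip t28.7 [0.499  0.1351 0.0526] F [-0.7 -0.6  0.3] w0.0140 g15.0
 t30.0 [0.6415 0.1372 0.0527] F [1.1 5.3 1.3] w0.0141 g15.0
0.646 t30.2 [0.647  0.1373 0.0527] F [-0.3  5.6  3.7] w0.0140 g15.0
0.65 t30.5 [0.6495 0.1361 0.0518] F [-3.4  1.2  0.4] w0.0195 g1.5
0.653 t30.8 [0.6482 0.1356 0.0514] F [-30.1   1.2  18.9] w0.0162 g15.1
 t32.8 [0.5594 0.1353 0.2227] F [ 0.3 -0.2 -0.9] w0.0497 g0.0
```

```bash
cat >> h.py <<'E'
def blobs(n,roi,lo=(15,60,150),hi=(30,170,255),amin=8,im=None):
    im=vision.capture(n) if im is None else im
    m=cv2.inRange(cv2.cvtColor(im,cv2.COLOR_RGB2HSV),lo,hi);k=np.zeros_like(m);k[roi[1]:roi[3],roi[0]:roi[2]]=1
    N,L,S,C=cv2.connectedComponentsWithStats(m*k);return [(C[i].round(1),S[i]) for i in range(1,N) if S[i,4]>=amin]
E
python3 - <<'E'
from h import *
im=vision.capture("top");h=cv2.cvtColor(im,cv2.COLOR_RGB2HSV);save("top1",im)
print("top handle",im[186:192,336:342].tolist()[2],h[188,336:342].tolist(),"table",h[180,300:303].tolist())
s=vision.capture("scene");hs=cv2.cvtColor(s,cv2.COLOR_RGB2HSV);save("sc2",s)
print("sc handle",hs[184,155:164].tolist(),hs[188,207:216].tolist(),"table",hs[205,240:243].tolist(),hs[190,195:198].tolist())
for n,r,i in(("top",(270,170,360,215),im),("scene",(140,160,230,205),s)):
    for b in blobs(n,r,im=i):print(n,b)
w=cv2.imread("pics/w4.png",0);print(w[120,::12].tolist())
E
```

```text
top handle [[153, 130, 87], [211, 181, 124], [209, 180, 126], [213, 184, 129], [200, 164, 112], [169, 116, 66]] [[20, 110, 153], [20, 105, 211], [20, 101, 209], [20, 101, 213], [18, 112, 200], [15, 155, 169]] table [[14, 152, 146], [14, 153, 148], [14, 153, 148]]
sc handle [[15, 146, 176], [15, 139, 169], [16, 122, 153], [17, 113, 144], [17, 114, 143], [17, 113, 144], [17, 116, 130], [17, 117, 113], [15, 141, 155]] [[15, 145, 181], [15, 140, 178], [16, 128, 159], [17, 115, 144], [17, 114, 145], [17, 112, 143], [17, 117, 129], [17, 123, 124], [15, 138, 163]] table [[12, 30, 153], [10, 30, 153], [12, 30, 151]] [[14, 145, 172], [14, 144, 173], [14, 146, 173]]
top (array([319.2, 181.6]), array([317, 181,   6,   2,   8], dtype=int32))
top (array([338.5, 187.2]), array([336, 185,   6,   5,  22], dtype=int32))
top (array([288.8, 188.4]), array([287, 187,   5,   4,  16], dtype=int32))
top (array([313. , 187.6]), array([311, 186,   5,   4,  16], dtype=int32))
top (array([325.5, 187.5]), array([324, 186,   4,   4,  16], dtype=int32))
top (array([345.5, 197.7]), array([342, 196,   8,   4,  13], dtype=int32))
scene (array([187.8, 178.1]), array([ 140,  160,   90,   45, 2566], dtype=int32))
[183, 181, 191, 181, 219, 232, 179, 172, 185, 181, 182, 179, 199, 175, 181, 182, 88, 235, 237, 238, 237, 239, 235, 237, 234, 235, 83, 82, 76, 73, 70, 68, 68, 65, 64, 62, 58, 184, 183, 182, 173, 183, 185]
```

```bash
cat >> h.py <<'E'
def skewers():
    t,s=vision.calibration("top"),vision.calibration("scene")
    T=[pl(t,*b[0],.2) for b in blobs("top",(262,165,365,215)) if 10<b[1][4]<40 and b[1][2]<7]
    T.sort(key=lambda p:-p[1])
    im=vision.capture("scene");B=blobs("scene",(130,150,250,215),(16,100,90),(19,134,165),30,im=im)
    out=[]
    for p in T:
        o=[]
        for c,S in B:
            q=pl(s,*c,.16);o_,d=ray(s,*c);q=o_+d*(p[0]-.002-o_[0])/d[0]   # point on plane x = top x
            if abs(q[1]-p[1])<.02:o.append((q,S))
        out.append((p.round(4),[(q.round(4),S[4]) for q,S in o]))
    return out
E
python3 - <<'E'
from h import *
for a in skewers():print(a)
z=.16
for y in(-.158,-.25,-.338):
  for x,y2,az in((.515,.085,-90),(.545,.185,90)):
    print(y,[None if solver.ik(tcp(p,q),q) is None else solver.ik(tcp(p,q),q).round(2) for p,q in(([.52,y,.158],QT(-90,80)),([.52,y,.28],QT(-90,80)),([x,y2,.15],QT(az,-10)))])
E
```

```text
(array([ 0.5207, -0.1534,  0.2   ]), [(array([ 0.5187, -0.1516,  0.1589]), np.int32(107))])
(array([ 0.5225, -0.2441,  0.2   ]), [(array([ 0.5205, -0.2406,  0.1604]), np.int32(110))])
(array([ 0.5222, -0.2909,  0.2   ]), [(array([ 0.5202, -0.2881,  0.1593]), np.int32(117))])
(array([ 0.5227, -0.3396,  0.2   ]), [(array([ 0.5207, -0.336 ,  0.1594]), np.int32(110))])
-0.158 [array([-0.59,  0.65,  0.23,  1.91,  1.06,  1.54,  2.16]), array([-0.64,  0.43,  0.28,  1.9 ,  1.1 ,  1.65,  2.36]), None]
-0.158 [array([-0.59,  0.65,  0.23,  1.91,  1.06,  1.54,  2.16]), array([-0.64,  0.43,  0.28,  1.9 ,  1.1 ,  1.65,  2.36]), array([-0.85,  0.36,  0.44,  1.68,  0.01,  1.21, -0.44])]
-0.25 [array([-0.6 ,  0.66,  0.43,  1.98,  1.12,  1.35,  2.18]), array([-0.63,  0.41,  0.46,  1.97,  1.17,  1.48,  2.39]), None]
-0.25 [array([-0.6 ,  0.66,  0.43,  1.98,  1.12,  1.35,  2.18]), array([-0.63,  0.41,  0.46,  1.97,  1.17,  1.48,  2.39]), array([-0.85,  0.36,  0.44,  1.68,  0.01,  1.21, -0.44])]
-0.338 [array([-0.6 ,  0.72,  0.63,  2.  ,  1.17,  1.14,  2.2 ]), array([-0.62,  0.44,  0.65,  1.99,  1.24,  1.29,  2.41]), None]
-0.338 [array([-0.6 ,  0.72,  0.63,  2.  ,  1.17,  1.14,  2.2 ]), array([-0.62,  0.44,  0.65,  1.99,  1.24,  1.29,  2.41]), array([-0.85,  0.36,  0.44,  1.68,  0.01,  1.21, -0.44])]
```

Run:
```python
from h import *
for y in(-.152,-.241,-.288,-.336):
  for az in(0,15,-60,-70,-80):
    print(y,az,[f for f in(90,85,80,75,70,65,60) if all(solver.ik(tcp([.52,y,h],QT(az,f)),QT(az,f)) is not None for h in(.158,.28))])
t,s=vision.calibration("top"),vision.calibration("scene")
im,sc=[cv2.cvtColor(cv2.imread(f"pics/{n}.png"),cv2.COLOR_BGR2RGB) for n in("top1","sc2")]
for nm,lo,hi in(("red",(0,170,80),(8,255,255)),("black",(0,0,0),(179,255,45))):
  print(nm,"top",[(c,S[:5]) for c,S in blobs("top",(262,145,330,177),lo,hi,5,im=im)])
  print(nm,"scene",[(c,S[:5]) for c,S in blobs("scene",(155,180,235,260),lo,hi,10,im=sc)])
```

```text
-0.152 0 []
-0.152 15 []
-0.152 -60 [90, 85, 80, 75, 70, 65]
-0.152 -70 [90, 85, 80, 75, 70, 65, 60]
-0.152 -80 [90, 85, 80, 75, 70, 65, 60]
-0.241 0 [60]
-0.241 15 [90, 85, 80, 65, 60]
-0.241 -60 [90, 85, 80, 75, 70]
-0.241 -70 [90, 85, 80, 75, 70, 65]
-0.241 -80 [90, 85, 80, 75, 70, 65, 60]
-0.288 0 [90, 85, 80, 75, 65, 60]
-0.288 15 [90, 85, 80, 75, 70, 65, 60]
-0.288 -60 [90, 85, 80, 75, 70]
-0.288 -70 [90, 85, 80, 75, 70]
-0.288 -80 [90, 85, 80, 75, 70, 65]
-0.336 0 [90, 85, 80, 75, 65, 60]
-0.336 15 [90, 85, 80, 75, 70, 65, 60]
-0.336 -60 [90, 85, 80, 75, 70]
-0.336 -70 [90, 85, 80, 75, 70]
-0.336 -80 [90, 85, 80, 75, 70, 65]
red top [(array([272. , 159.3]), array([270, 156,   5,  11,  28], dtype=int32))]
red scene [(array([216.5, 211.7]), array([213, 199,   8,  25, 157], dtype=int32)), (array([218.8, 236.1]), array([217, 225,   4,  28,  54], dtype=int32))]
black top [(array([288.3, 159.2]), array([286, 156,   5,   8,  23], dtype=int32)), (array([313. , 164.9]), array([311, 161,   5,   8,  26], dtype=int32))]
black scene [(array([169.4, 202.1]), array([166, 191,   9,  23, 130], dtype=int32)), (array([195.8, 209.5]), array([192, 198,   9,  24, 145], dtype=int32)), (array([172.5, 220.1]), array([171, 216,   4,  10,  18], dtype=int32)), (array([197.8, 226.2]), array([197, 224,   3,   6,  10], dtype=int32))]
```

Run:
```python
from h import *
print(get_state()["joints"].round(2))
for y,az in((-.288,0),(-.336,0),(-.288,-75),(-.336,-70)):
  for f in(90,80):
    for p in([.52,y,.158],[.52,y,.28]): q=QT(az,f);print(y,az,f,p[2],solver.ik(tcp(p,q),q).round(2))
```

```text
[-0.73  0.23  0.49  1.61 -0.11  1.34 -0.23]
-0.288 0 90 0.158 [-0.06  0.99  0.94  2.41  3.59  1.94  0.92]
-0.288 0 90 0.28 [0.73 0.19 0.14 2.41 4.07 1.25 1.13]
-0.288 0 80 0.158 [0.34 0.45 0.54 2.42 4.02 1.34 1.17]
-0.288 0 80 0.28 [0.72 0.04 0.13 2.38 4.25 0.98 0.93]
-0.336 0 90 0.158 [0.05 1.   0.94 2.31 3.67 1.94 0.9 ]
-0.336 0 90 0.28 [-0.09  0.59  1.17  2.35  3.95  1.67  0.84]
-0.336 0 80 0.158 [-0.1   0.98  1.15  2.34  3.8   1.8   0.78]
-0.336 0 80 0.28 [-0.15  0.26  1.18  2.32  4.27  1.25  0.81]
-0.288 -75 90 0.158 [-0.68  0.74  0.54  2.18  1.46  1.24  1.88]
-0.288 -75 90 0.28 [-0.85  0.44  0.74  2.22  1.49  1.27  2.15]
-0.288 -75 80 0.158 [-0.66  0.57  0.54  2.2   1.43  1.13  2.03]
-0.288 -75 80 0.28 [-0.67  0.24  0.54  2.19  1.45  1.27  2.33]
-0.336 -70 90 0.158 [-0.94  1.01  0.94  2.26  1.51  0.82  1.7 ]
-0.336 -70 90 0.28 [-1.07  0.66  1.16  2.3   1.59  0.89  2.  ]
-0.336 -70 80 0.158 [-0.9   0.76  0.95  2.28  1.55  0.77  1.88]
-0.336 -70 80 0.28 [-1.1   0.36  1.18  2.28  1.55  0.93  2.27]
```

```bash
cat >> h.py <<'E'
O=np.array([.561,.135]);BY=.015
def box(x,y,z): c,s=np.cos(BY),np.sin(BY);return np.array([O[0]+c*x-s*y,O[1]+s*x+c*y,z])
F=80
def pick(p,az,L=.009):
    "p: handle point at z .158"
    q=QT(az,F);z=R.from_quat(q).apply([0,0,1]);h=np.array([z[0],z[1],0]);h/=np.linalg.norm(h)
    g=np.array([p[0],p[1],.158])-L*z
    eoat.move_gripper(.040,40)
    j=solver.ik(tcp(g-.1*h+[0,0,.08],q),q)
    go(g-.1*h+[0,0,.08],q);go(g-.1*h,q,.2);go(g,q,.12);st("at")
    eoat.move_gripper(0,40);s=st("grip")
    if not .012<s["width"]<.03: print("MISSED");return False
    go(g+[0,0,.14],q,.15);st("lifted")
    for y in(0,-.05,-.1):
        try: go([.52,y,.32],q,.25);break
        except arm.PlanningError: print("no",y)
    s=st("moved");return s["width"]>.012
def place(x,gz,y=.052):
    q=(R.from_euler('z',BY)*R.from_quat(QT(90,F-90))).as_quat()
    go(box(x,y,.20),q);st("above");go(box(x,y,.09),q,.2);go(box(x,y,gz),q,.08);s=st("low")
    eoat.move_gripper(.024);arm.hold(.2);go(box(x,y,.10),q,.15);go(box(x,y,.22),q,.25);st("rel")
E
python3 - <<'E'
from h import *
a=skewers();print(a[0]);p=a[0][1][0][0]
if pick(p,-85): place(-42,.036) if 0 else place(-.042,.036)
E
```

```text
(array([ 0.5207, -0.1534,  0.2   ]), [(array([ 0.5187, -0.1516,  0.1589]), np.int32(107))])
at t37.3 [ 0.5204 -0.168   0.1549] F [ 0.3  0.6 -0.2] w0.0397 g0.0
grip t37.8 [ 0.5202 -0.1687  0.1549] F [-0.  -0.1 -0.2] w0.0159 g40.0
lifted t38.9 [ 0.52   -0.1689  0.2942] F [-0.7 -0.3 -0.5] w0.0157 g40.0
moved t39.8 [ 0.5222 -0.0262  0.3151] F [-0.2  0.1 -0.4] w0.0161 g40.0
above t41.9 [0.518  0.1813 0.1735] F [-0.1  0.2 -0.4] w0.0154 g40.0
low t43.5 [0.5186 0.1817 0.0102] F [-0.1 -0.5 -0.3] w0.0156 g40.0
rel t45.4 [0.5178 0.1819 0.1931] F [-0.4 -0.6  0.1] w0.0242 g0.0
```

Run:
```python
from h import *
a=skewers()
for s in a:print(s)
p=a[0][1][0][0]
assert p[1]<-.2
if pick(p,-85): place(-.002,.043)
go([.52,.0,.35],QT(-85,80))
for s in skewers():print(s)
s=vision.capture("scene");t=vision.capture("top")
save("chk",np.hstack([cv2.resize(s[190:310,230:360],None,fx=3,fy=3,interpolation=2),cv2.resize(t[115:215,170:280],(396,360),interpolation=2)]))
```

```text
(array([ 0.5225, -0.2441,  0.2   ]), [(array([ 0.5205, -0.2407,  0.1596]), np.int32(109))])
(array([ 0.5222, -0.2909,  0.2   ]), [(array([ 0.5202, -0.2882,  0.1585]), np.int32(115))])
(array([ 0.5246, -0.34  ,  0.2   ]), [(array([ 0.5226, -0.3352,  0.1605]), np.int32(111))])
(array([ 0.481 , -0.3697,  0.2   ]), [(array([ 0.479 , -0.3622,  0.134 ]), np.int32(111))])
at t49.7 [ 0.5223 -0.2571  0.1549] F [0.3 0.5 0.2] w0.0399 g0.0
grip t50.2 [ 0.522  -0.2578  0.1549] F [ 0.7 -0.4 -0.7] w0.0155 g40.0
lifted t51.3 [ 0.5218 -0.258   0.2941] F [-0.1 -0.6 -0.8] w0.0156 g40.0
moved t52.7 [ 0.5221 -0.0264  0.3152] F [-0.2  0.2 -0.3] w0.0156 g40.0
above t54.8 [0.5579 0.1819 0.1734] F [-0.7  0.3 -0.1] w0.0158 g40.0
low t56.2 [0.5585 0.1822 0.0171] F [-0.1 -0.1 -0.7] w0.0158 g40.0
rel t58.0 [0.5579 0.1825 0.1931] F [-0.2 -0.2 -1. ] w0.0240 g0.0
(array([ 0.5222, -0.2909,  0.2   ]), [(array([ 0.5202, -0.2881,  0.1593]), np.int32(115))])
(array([ 0.5246, -0.3396,  0.2   ]), [(array([ 0.5226, -0.3348,  0.1605]), np.int32(111))])
```

View pics/chk.png

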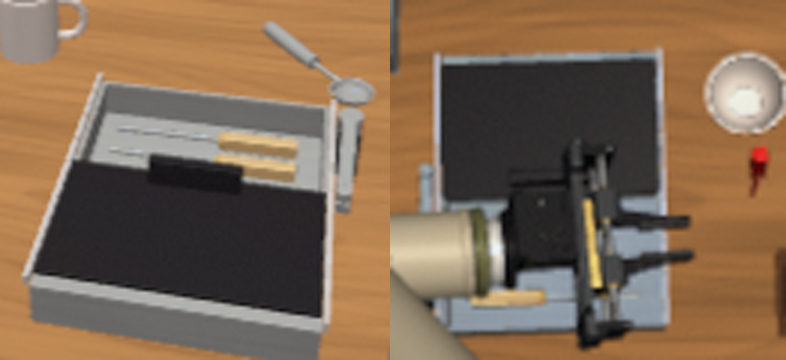

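The crop shows the cover open and two skewers flat on the compartment floor, at about (215,140) and (205,163) with their handles to the left. Next are skewers 3 and 4, with re-measurement before each.

Run:
```python
from h import *
for az,x,gz in((-75,.037,.043),(-71,-.022,.046)):
    a=skewers();p=a[0][1][0][0];print(len(a),p)
    if not pick(p,az): break
    place(x,gz)
go(box(0,0,.32),Q(-np.pi/2));go([.52,.0,.35],QT(-85,80))
for s in skewers():print(s)
s=vision.capture("scene")
save("chk2",np.hstack([cv2.resize(s[190:310,230:360],None,fx=3,fy=3,interpolation=2),cv2.resize(s[160:280,130:260],None,fx=3,fy=3,interpolation=2)]))
```

```text
2 [ 0.5202 -0.288   0.1597]
at t63.5 [ 0.5248 -0.3039  0.1549] F [-0.2 -0.4  0.3] w0.0393 g0.0
grip t64.1 [ 0.5247 -0.3046  0.1549] F [-0.9 -0.   0.5] w0.0179 g40.0
lifted t65.2 [ 0.5244 -0.3046  0.2941] F [-0.1 -0.5 -0.5] w0.0181 g40.0
moved t66.4 [ 0.5265 -0.0267  0.3154] F [-0.3 -0.4 -0.2] w0.0178 g40.0
above t68.5 [0.5968 0.1824 0.1734] F [-0.7  0.3  0.1] w0.0180 g40.0
low t69.9 [0.5975 0.1828 0.0171] F [ 0.3 -0.6 -0.6] w0.0179 g40.0
rel t71.7 [0.5969 0.1831 0.193 ] F [-0.7 -0.4 -0.5] w0.0239 g0.0Traceback (most recent call last):
  File "<stdin>", line 3, in <module>
IndexError: list index out of range
```

Run:
```python
from h import *
go([.52,.0,.35],QT(-85,80));st()
for s in skewers():print(s)
print([(b[0],b[1][4]) for b in blobs("top",(255,150,375,235))]);print([(b[0],b[1]) for b in blobs("scene",(120,140,270,225),(16,100,90),(19,134,165),30)])
s=vision.capture("scene");t=vision.capture("top")
save("chk2",np.hstack([cv2.resize(s[160:280,130:360],None,fx=2,fy=2,interpolation=2),cv2.resize(t[130:230,260:380],(288,240),interpolation=2)]))
```

```text
t73.9 [ 0.5222 -0.0262  0.345 ] F [-0.5  0.2 -0.4] w0.0242 g0.0
(array([ 0.5216, -0.3399,  0.2   ]), [(array([ 0.5196, -0.3367,  0.1587]), np.int32(111))])
[(array([342.4, 158.7]), np.int32(10)), (array([345.2, 157. ]), np.int32(8)), (array([343.1, 166.9]), np.int32(8)), (array([355.2, 170.2]), np.int32(8)), (array([297.8, 173.4]), np.int32(10)), (array([327. , 176.1]), np.int32(8)), (array([338.2, 187. ]), np.int32(23)), (array([347.6, 198.2]), np.int32(8)), (array([357.8, 198.1]), np.int32(8)), (array([314.6, 218. ]), np.int32(31)), (array([286.8, 232.2]), np.int32(8))]
[(array([159.3, 182.1]), array([155, 171,   9,  22, 112], dtype=int32))]
```

View pics/chk2.png

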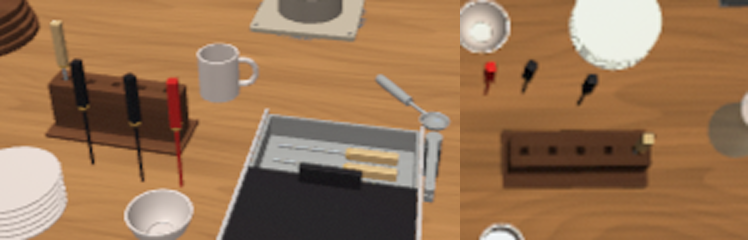

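One skewer remains, at top pixel (338,187). Before, it was only hidden by the arm, and the holder has not moved.

Run:
```python
from h import *
a=skewers();p=a[0][1][0][0];print(len(a),p)
if pick(p,-71): place(-.022,.046)
q=Q(-np.pi/2)
go([.46,.10,.30],q);st();w=vision.capture("wrist");np.save("w5c.npy",vision.calibration("wrist"),allow_pickle=True);save("w5",w)
```

```text
Traceback (most recent call last):
IndexError: list index out of range
```

Run:
```python
from h import *
a=[]
for i in range(6):
    a=[s for s in skewers() if s[1]]
    if a: break
    print("retry",[(b[0],b[1]) for b in blobs("top",(325,175,350,200))],[(b[0],b[1]) for b in blobs("scene",(120,140,270,225),(16,100,90),(19,134,165),30)])
p=a[0][1][0][0];print(len(a),p)
if pick(p,-71): place(-.022,.046)
q=Q(-np.pi/2)
go([.46,.10,.30],q);st();w=vision.capture("wrist");np.save("w5c.npy",vision.calibration("wrist"),allow_pickle=True);save("w5",w)
```

```text
1 [ 0.523  -0.3346  0.1608]
at t77.6 [ 0.5288 -0.3502  0.1549] F [-0.6 -0.3  0.5] w0.0401 g0.0
grip t78.1 [ 0.5286 -0.3508  0.1549] F [ 0.2  1.  -0.6] w0.0176 g40.0
lifted t79.2 [ 0.5283 -0.3509  0.2941] F [ 0.   0.9 -1.2] w0.0175 g40.0
moved t80.7 [ 0.5282 -0.026   0.3154] F [ 0.7 -1.3 -0.4] w0.0174 g40.0
above t82.8 [0.5379 0.1817 0.1735] F [0.6 0.2 0.2] w0.0173 g40.0
low t84.2 [0.5385 0.1819 0.02  ] F [ 0.  -0.  -0.6] w0.0174 g40.0
rel t86.0 [0.5379 0.1822 0.1932] F [-0.7  0.7 -0.4] w0.0237 g0.0
 t86.8 [0.4596 0.1007 0.2723] F [ 0.2 -0.1 -0.8] w0.0238 g0.0
```

View pics/w5.png

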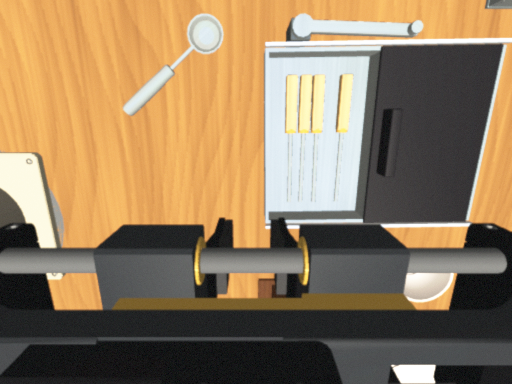

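The wrist picture shows all four skewers lying flat inside the compartment (handles near (292,103) to (345,103)) and the ridge at (391,143). Now I'll shut the cover.

Run:
```python
from h import *
q=(R.from_euler('z',BY)*R.from_quat(Q(-np.pi/2))).as_quat()
G=lambda x,z,v=None:go(box(x,0,z),q,v)
eoat.move_gripper(.05,15);G(.087,.2);G(.087,.079,.15);eoat.move_gripper(0,15);g=st("grip");assert g["width"]>.01
G(-.055,.079,.12);st()
for x in(-.060,-.063,-.066,-.069):
    G(x,.079,.04);g=st(x)
    if abs(g["force"][0])>12:break
eoat.move_gripper(.05);G(-.062,.2,.2);st()
```

```text
grip t90.2 [0.647  0.1363 0.0524] F [-5.6 -0.3  4.5] w0.0137 g15.0
 t91.6 [0.5059 0.1341 0.0524] F [-1.4 -0.9 -0.7] w0.0138 g15.0
-0.06 t91.8 [0.5009 0.1341 0.0524] F [-0.3  0.1 -3.9] w0.0140 g15.0
-0.063 t92.1 [0.4978 0.134  0.0524] F [ 0.  -0.5 -5.2] w0.0137 g15.0
-0.066 t92.3 [0.4971 0.1339 0.0529] F [ 11.7   0.4 -15.5] w0.0140 g15.0
-0.069 t92.6 [0.4971 0.1338 0.0538] F [ 24.2  -0.3 -20.4] w0.0138 g15.0
 t94.2 [0.4983 0.1342 0.1725] F [-0.7  1.  -0.2] w0.0499 g0.0
```

Run:
```python
from h import *
q=(R.from_euler('z',BY)*R.from_quat(Q(0))).as_quat()
if solver.ik(tcp(box(.1,.2,.1),q),q) is None: q=(R.from_euler('z',BY)*R.from_quat(Q(np.pi))).as_quat();print("flip")
Z=.082
def P(th,ex=0):
    n=np.array([np.sin(th),np.cos(th)]);s=np.array([-.035,.144])+.134*np.array([np.cos(th),-np.sin(th)])
    return s+n*(.007+.015*np.cos(th)+.0095*np.sin(th)+ex)
G=lambda p,z,v=None:go(box(p[0],p[1],z),q,v)
G(P(0,.015),.16);eoat.move_gripper(0,15);G(P(0,.015),Z,.12);st("start")
for d in range(0,86,7): G(P(np.radians(d)),Z,.1)
st("85deg")
for d in range(87,100):
    th=np.radians(min(d,90));p=P(th)-np.array([.0023*max(0,d-90),0]);G(p,Z,.05);g=st(d)
    if np.hypot(*g["force"][:2])>9:break
p=p+[.02,0];G(p,Z,.1);G(p,.2,.2);go([.46,.12,.30],Q(-np.pi/2));st()
c=vision.calibration("wrist");w=vision.capture("wrist");np.save("w6c.npy",c,allow_pickle=True)
s=vision.capture("scene")
save("fin",np.hstack([w[:250,170:],cv2.resize(s[160:285,130:360],(460,250),interpolation=2)]))
```

```text
start t97.4 [0.6578 0.3176 0.0564] F [0.6 0.3 0.4] w0.0005 g0.0
85deg t101.5 [0.558  0.148  0.0557] F [ 0.1 -0.4 -0.7] w0.0001 g0.0
87 t101.8 [0.55   0.146  0.0555] F [ 0.5 -0.3  0. ] w0.0005 g0.0
88 t102.1 [0.5474 0.1455 0.0555] F [ 0.6 -0.1 -0. ] w0.0003 g0.0
89 t102.3 [0.5448 0.145  0.0555] F [-1.1 -1.3 -0. ] w0.0009 g0.0
90 t102.6 [0.5421 0.1447 0.0555] F [ 0.2 -0.4 -0.1] w0.0005 g0.0
91 t102.8 [0.5416 0.1447 0.0559] F [ 7.7 -0.3 -3.9] w0.0007 g3.5
92 t103.1 [0.5412 0.1446 0.0563] F [16.   0.7 -9.1] w0.0005 g7.6
 t105.8 [0.4599 0.12   0.2731] F [0.4 0.4 0.9] w0.0001 g0.0
```

View pics/fin.png

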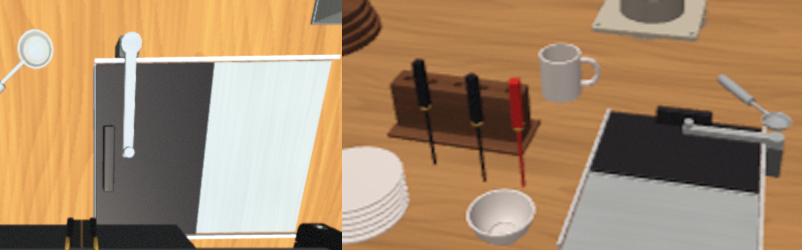

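The last picture shows the cover shut, the bar across it behind the ridge at its stop (stud at (128,153)), and the holder standing empty.

```bash
python3 -c "
from station import *
print(close_job())"
```

```text
the job is handed in; nothing more can be done
None
```

The job is handed in at about 106 s of the 210 s: all four skewers lie flat inside the box, the cover is fully shut, the locking bar is at its stop, and the holder and everything around it look unmoved in the last picture.

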